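# Park the straightedge of a drawing board

## Task

The drawing is finished, so park the board's straightedge clear of the sheet: with the fingertips press the orange lock button on its sliding head fully down, keep it down while pushing the head along its rail to the far end of the board, right up against the end stop, and only then let the button spring up, so that the straightedge locks there. Never drag the straightedge while its lock is on, and do not lift or shift any of the things lying about.

Things in the scene. Friction and masses are not known exactly. Their poses are not given: they have to be found in the camera images.
- drawing_board: White A4 drawing board, fixed flat, 280 mm (its x, away from the robot at yaw 0) by 365 mm (its y, to the left), face 16 mm above the table. Origin: centre of its underside. Aluminium rails run along x on its left and right edges, at y = +166 and -166 mm, up to 29 mm above the table, with black rubber stops 30 mm high at both ends. The taped A4 sheet's far edge is at x = +71 mm
- straightedge (a joint): Place of the straightedge along the rails, m: 0 = against the near stops, 0.18 = against the far stops (board's +x). Clear blade 36 mm wide with an aluminium bar across the sheet; dark grey head with the lock button on the left rail, plain guide on the right one. With the button down it slides at 1 to 2 N; with it up a brake holds it anywhere against 15 to 20 N
- straightedge_mid (a point): Point on top of the aluminium bar, in the middle of the straightedge, 25.5 mm above the table
- lock_button (a joint): How far the lock button is pressed, rad: 0 = up (brake on), 0.167 = fully down (free to slide). It is the outer end of a lever pivoted along the rail, 30 mm to the right, so its top goes down 5 mm. The brake lets go between 0.06 and 0.1 rad. Pressing takes 5 N at first and 7 to 8 N fully down; it springs back up
- lock_button_top (a point): Centre of the rounded top of the orange lock button, 28 mm (board's x) by 17 mm, 39 mm above the table when up, 34 when down. It stands 7 mm out of the dark grey head (84 mm along x by 56, top 32 mm above the table), near its left side. Two ridges across the head, 10 mm thick, 43 mm above the table, have inner faces 31 mm before and behind its centre; fingertips fit between and may push on them
- rail_end_stop (a point): Top of the far rubber stop of the left rail, at its face towards the head, 30 mm above the table. The head touches it when the button's centre is 42 mm short of it along the board's x
- pencil: Yellow pencil 120 mm long, 7 mm thick, lying on the sheet near its near edge. Origin: middle, underside. Leave it alone
- eraser: Blue and white eraser 20 x 43 x 12 mm on the sheet near its near edge. Origin: about the middle, underside. Leave it alone
- sharpener: Steel pencil sharpener 26 x 15 x 11 mm on the table left of the board. Origin: centre of its underside. Leave it alone
- paint_tube: Dark blue and white paint tube 120 mm long, 26 mm wide, 25 mm high, lying on the table left of the board. Origin: about the middle, underside. Leave it alone
- glue_stick: White glue stick with red cap, 27 mm across, 90 mm high, standing on the table left of the board. Origin: centre of its foot. Leave it alone
- flat_brush: Paint brush with flat bristles and birch handle, 175 mm long, 7 mm thick, lying on the table right of the board. Origin: about its middle, underside. Leave it alone

How it is judged:
On the way, in this order (a step that is already met when the one before it is completed fails the run):
1. the lock button is pressed down before the straightedge leaves its place (value of joint lock_button above 0.08 rad and distance of straightedge_mid from where it was at the start of the episode below 0.015 m), for 0.05 s.
2. the straightedge reaches the far end stop with the button still down (value of joint straightedge above 0.178 m and value of joint lock_button above 0.08 rad), for 0.1 s.
At the end, for the whole second after the job is handed in: the straightedge stands within 2 mm of the far end stop, at rest, and the lock button is up (less than 0.04 rad, about 1 mm), so the brake holds it there (value of joint straightedge above 0.178 m and value of joint lock_button below 0.04 rad and velocity of joint straightedge between -0.005 and 0.005 m/s); the robot touches nothing.
It fails at once if the straightedge is dragged while its lock is on (button less than 0.06 rad or 2 mm down, straightedge moving faster than 15 mm/s) (value of joint lock_button below 0.06 rad and (velocity of joint straightedge above 0.015 m/s or velocity of joint straightedge below -0.015 m/s)).
It fails at once if one of the things lying about is shifted by more than 15 mm or lifted (distance of any of pencil, eraser, sharpener, paint_tube, glue_stick, flat_brush from where it was at the start of the episode above 0.015 m).
It also fails if it takes over 37 s, if anything falls off the work surface, if the arm or the gripper's body presses on something with over 40 N, if the wrist force passes 120 N, or if a joint passes its speed limit or range.

## Robot

A 6-joint arm with a two-finger parallel gripper is mounted at the origin on the work surface. World frame = base frame: x ahead of the robot, y to its left, z up, the work surface at z = 0. Lengths are in m, angles in rad, forces in N, time in s.
With the tool pointing down it reaches from about 0.2 to 0.875 m from the base axis. Payload 3.4 kg.
Tool frame: the origin (TCP) lies between the finger pads; the fingertips stand 25 mm ahead of it and the grasp point (between the pads) lies 6 mm ahead of it (r.nose_length is the z of the fingertips in the tool frame, in m); z points along the fingers, x is the direction in which the jaws open and shut, and the axes are right-handed (so a half turn about z gives the same grasp; the last joint's range is limited). The gripper opens to 94 mm and grips with 3 to 60 N. Pads are 16 mm wide; open, the fingers measure 119 mm over their backs; the gripper's body (75 mm by 177 mm) begins 78 mm behind the grasp point.
Start: joints at [-1.34, 0.276, 1.505, -0, 1.361, -0.121], TCP at [0.198, -0.54, 0.23] pointing down, gripper open.
Joint ranges: [-2.89, 2.89], [-0.75, 2.08], [0.22, 2.7], [-1.18, 4.32], [0.11, 2.71], [-2.7, 2.7]. Speed limits (rad/s): [2.57, 2.57, 3.14, 3.14, 3.14, 3.14].

## Interface

Orientations are given as a unit quaternion [w, x, y, z].
In Python, from plant import r, gripper_to, inverse_kinematics, vision, models, telemetry gives the robot as it stands. Calls block until the motion is done:
- r.move_to(position, orientation): joint-space move of the TCP to a pose.
- r.move_l(position, rot=None, vel=0.15, guard=None): straight line of the TCP; rot=None keeps the orientation; vel is the mean speed in m/s. With guard (N) it stops when the force on the tool has changed by that much, and returns True; else False.
- r.movej(angles): joint-space move.
- gripper_to(opening, f_grip=None): finger opening in m; f_grip is the grip in N (None keeps the last); returns when the fingers have stopped.
- r.hold(seconds).
- inverse_kinematics(position, orientation): joint angles nearest the present ones, or None.
- vision.snapshot(name): name is "scene" or "top"; returns the picture (420x560x3 uint8, red, green, blue); there is no depth.
- vision.get_calibration(name): a dict with "fx", "fy", "cx", "cy" (pixels), "position" and "orientation" of the camera in the world. Camera axes: x right, y down, z forward; pixel columns grow to the right and rows downward; lengths in m; the calibration is good to about 2 mm. A picture is of the moment at which its call begins. get_calibration takes no time and is no camera call.
A pose or a line that the arm cannot do raises r.PlanningError and nothing moves.
- r.sign_off(): hands the job in, once; it reports no verdict.
Trained networks look in the newest picture that a camera, given by its name, has taken for a name from the list of things; names that differ only in an ending like _2 or _b are one class to them, and where a whole thing is asked for, a point or a joint stands for the part that bears it (a point fixed in the world has none). Each returns a list of dicts, best first, with "score" (0 to 1); they miss things now and then, are a little off and sometimes report something else, mostly with a low value. They report only what shows in the picture. A call takes as long as a camera call.
- models.boxes_of(thing, camera): "at" ([x, y, z] in m, in world coordinates, good to about 4 mm: the middle of the surface that is visible of it).
- models.regions_of(thing, camera): "pixels" (420x560 bool, what is visible of it).
- models.mark_of(thing, camera): "at" ([x, y, z] in m, in world coordinates, good to about 4 mm: a listed point, or the origin of a listed thing).
Readings, each from a call of its own:
- telemetry.current_t(): time.
- telemetry.current_joints(): joint angles.
- telemetry.current_dq(): joint speeds.
- telemetry.current_joint_efforts(): joint torques, N m.
- telemetry.current_ee_pos(): TCP position.
- telemetry.current_tool_rot(): TCP orientation.
- telemetry.current_wrist_force(): force on the tool from outside, world axes, zero at the start.
- telemetry.current_torque(): the same for the moment, N m.
- telemetry.current_opening(): finger opening in m.
Only numpy, scipy, OpenCV 4.12 (cv2) and the standard library are available. Lean on these libraries where they do the work, as an engineer would, in place of code of your own. Each camera call takes 0.05 s, during which the arm holds its last target. There are 200 camera calls.

## Working session

There is one attempt and no reset: what is moved stays moved. The work goes in short steps, each a Python script; the robot and the scene stay as the last script left them, time stands still between calls to the robot, and variables do not carry over. Pictures are saved under pics/ and viewed, about 8 in all and at most 12, crops included, and the job is handed in when it is done.

```bash
ls; mkdir -p pics
python3 - <<'E'
from plant import r, vision, models, telemetry
import cv2
for c in("top","scene"):
    im=vision.snapshot(c); cv2.imwrite(f"pics/{c}0.png",im[:,:,::-1])
    k=vision.get_calibration(c); print(c,{a:(b if isinstance(b,float) else list(b)) if not isinstance(b,(int,)) else b for a,b in k.items()})
    for t in("lock_button_top","rail_end_stop","straightedge_mid","drawing_board","glue_stick","paint_tube","sharpener"):
        print(t,[(d["at"],d["score"]) for d in models.mark_of(t,c)][:2])
print(telemetry.current_t(), telemetry.current_tool_rot(), telemetry.current_opening())
E
```

```text
pics
top {'fx': 454.39901189632656, 'fy': 454.39901189632656, 'cx': 278.381621047929, 'cy': 220.60254183038995, 'position': [np.float64(0.3983446078124738), np.float64(-0.011885635508960293), np.float64(1.258694529747409)], 'orientation': [np.float64(-0.03616321060703271), np.float64(0.7128043934597653), np.float64(-0.6994203800813019), np.float64(0.03759322798024681)]}
lock_button_top [([0.4158, -0.0986, 0.0184], 0.56), ([0.4988, 0.1735, 0.0415], 0.47)]
rail_end_stop []
straightedge_mid [([0.5003, -0.0087, 0.0237], 0.57), ([0.4864, 0.2515, 0.001], 0.38)]
drawing_board [([0.5324, -0.0053, 0.0011], 0.72)]
glue_stick [([0.4232, 0.2884, 0.004], 0.51), ([0.5011, 0.1783, 0.042], 0.29)]
paint_tube [([0.5798, 0.3045, -0.0002], 0.93)]
sharpener [([0.4886, 0.2523, 0.003], 0.62)]
scene {'fx': 442.5684025304956, 'fy': 442.5684025304956, 'cx': 279.3900322896889, 'cy': 207.16188843760182, 'position': [np.float64(0.8855952477063814), np.float64(0.29212785258270735), np.float64(0.8115703892282046)], 'orientation': [np.float64(-0.10575936876089818), np.float64(0.4030856112482146), np.float64(0.8743821155756133), np.float64(-0.24858170062469281)]}
lock_button_top [([0.4992, 0.1753, 0.0372], 0.67)]
rail_end_stop [([0.6645, 0.163, 0.0354], 0.82), ([0.4985, 0.1769, 0.0352], 0.59)]
straightedge_mid [([0.5061, -0.0123, 0.0284], 0.57)]
drawing_board [([0.5297, -0.0084, -0.0003], 0.76)]
glue_stick [([0.4217, 0.2905, 0.0025], 0.9)]
paint_tube [([0.583, 0.3075, 0.0002], 0.74)]
sharpener [([0.4884, 0.2504, 0.0004], 0.47)]
0.8 [ 6.29480630e-05  8.19930791e-01 -5.72462655e-01  5.35394751e-05] 0.09384857910700857
```

View pics/top0.png

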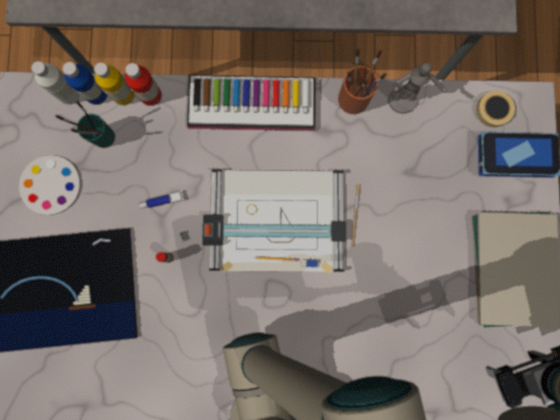

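View pics/scene0.png

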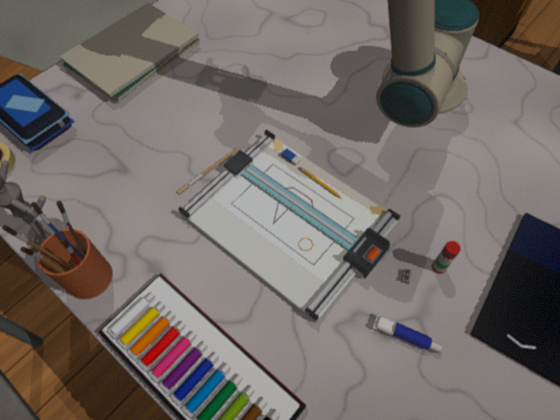

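The top view shows the head at about (213,230) with the orange button at (208,230). The far stop of the left rail is at about (216,172), and the board is nearly aligned with the world axes. In the scene view the button is at (372,254) and the far stop at (313,312). Next I'll refine the button position by colour and get the board yaw.

```bash
cat > h.py <<'E'
import numpy as np, cv2
from scipy.spatial.transform import Rotation as R
from plant import vision
def ray(c,uv,z):
    k=vision.get_calibration(c); q=np.array(k["orientation"]); M=R.from_quat(q[[1,2,3,0]]).as_matrix()
    p=np.array(k["position"]); d=M@[(uv[0]-k["cx"])/k["fx"],(uv[1]-k["cy"])/k["fy"],1]
    return p+d*(z-p[2])/d[2]
def button(c,im,z=.038,near=None):
    h=cv2.cvtColor(im,cv2.COLOR_RGB2HSV); m=cv2.inRange(h,(3,150,90),(16,255,255))
    n,l,s,ce=cv2.connectedComponentsWithStats(m)
    o=[(ray(c,ce[i],z).round(4),s[i,4]) for i in range(1,n) if s[i,4]>15]
    return [a for a in o if abs(a[0][1]-.176)<.04 and .4<a[0][0]<.7]
E
python3 - <<'E'
from h import *
from plant import models
for c in("top","scene"):
    print(c,button(c,cv2.imread(f"pics/{c}0.png")[:,:,::-1]))
    for t in("drawing_board","straightedge_mid"):
        g=models.regions_of(t,c)
        if not g: continue
        m=g[0]["pixels"].astype(np.uint8); cn=max(cv2.findContours(m,0,1)[0],key=cv2.contourArea)
        P=np.array([ray(c,p[0],.02)[:2] for p in cn],np.float32)
        print(t,g[0]["score"],cv2.minAreaRect(P))
# near/far stops of left rail by pixel
print([ray("top",p,.03).round(3) for p in((216,172),(216,268),(341,172),(341,268))])
E
```

```text
top [(array([0.4986, 0.1767, 0.038 ]), np.int32(46))]
drawing_board 0.98 ((0.5302153825759888, -0.0018722563982009888), (0.28370335698127747, 0.39340493083000183), 0.1671210080385208)
straightedge_mid 0.81 ((0.4944170415401459, 0.0012924820184707642), (0.392333060503006, 0.08485539257526398), 88.01863098144531)
scene [(array([0.4993, 0.1793, 0.038 ]), np.int32(98))]
drawing_board 0.7 ((0.5295247435569763, -0.0031879395246505737), (0.2903798222541809, 0.39799943566322327), 0.06263043731451035)
straightedge_mid 0.55 ((0.48771071434020996, -0.0015671402215957642), (0.3991769850254059, 0.09569393843412399), 87.63092041015625)
[array([0.658, 0.161, 0.03 ]), array([0.396, 0.152, 0.03 ]), array([ 0.665, -0.183,  0.03 ]), array([ 0.402, -0.184,  0.03 ])]
```

Run:
```python
from h import *
from plant import r, gripper_to, telemetry as t
gripper_to(0.0,10)
print(r.nose_length,t.current_opening())
q=[0,np.cos(.01),np.sin(.01),0]
r.move_to([.508,.178,.16],q)
r.move_l([.508,.178,.085],vel=.1)
print(t.current_ee_pos(),t.current_joints(),t.current_wrist_force(),t.current_t())
a=vision.snapshot("scene")[190:310,310:450]; b=vision.snapshot("top")[180:280,150:270]
cv2.imwrite("pics/c1.png",np.hstack([cv2.resize(a,(400,400)),cv2.resize(b,(400,400))])[:,:,::-1])
```

```text
0.025 0.0004548636332724559
[0.50855586 0.1780648  0.08547036] [ 2.07641655e-01  3.44322964e-01  1.79847631e+00 -9.04405434e-07
  9.97681330e-01  1.87766447e-01] [ 0.16829267 -0.65807072 -0.3024458 ] 6.0833
```

View pics/c1.png

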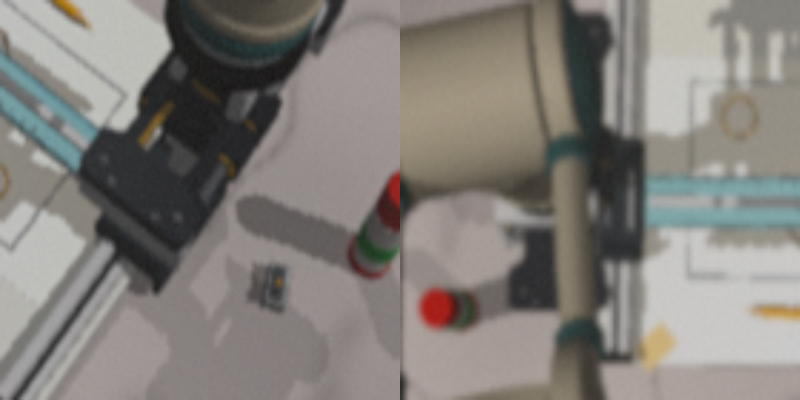

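The fingertips hang above the head between the ridges, and the button is hidden behind them. The glue stick and sharpener stay clear. Now I'll press with a force guard.

Run:
```python
from h import *
from plant import r, telemetry as t
p=lambda s:print(s,np.round(t.current_ee_pos(),4),np.round(t.current_wrist_force(),2),round(t.current_t(),2))
g=r.move_l([.508,.178,.070],vel=.05); p("above")
g=r.move_l([.508,.178,.055],vel=.02,guard=3); p(("touch",g))
g=r.move_l([.508,.178,.055],vel=.015,guard=5); p(("press",g))
r.hold(.2); p("hold")
```

```text
above [0.5077 0.1779 0.0695] [-0.82  0.58 -0.31] 6.63
('touch', True) [0.5083 0.1785 0.0625] [-0.29  0.72  4.29] 7.11
('press', True) [0.5085 0.1795 0.059 ] [-0.47  0.3   5.11] 7.47
hold [0.5085 0.1795 0.0592] [-0.26  0.45  4.76] 7.67
```

Run:
```python
from h import *
from plant import r, telemetry as t
p=lambda s:print(s,np.round(t.current_ee_pos(),4),np.round(t.current_wrist_force(),2),round(t.current_t(),2))
for z in (.0585,.0575,.0565,.0555,.0545):
    r.move_l([.5085,.178,z],vel=.01); p(z)
    if t.current_wrist_force()[2]>13: break
```

```text
0.0585 [0.5089 0.1792 0.0593] [-1.14  3.7   5.54] 7.97
0.0575 [0.5095 0.1793 0.0588] [-0.76  2.51  9.47] 8.22
0.0565 [0.5104 0.1794 0.0586] [-0.69  3.34 12.74] 8.47
0.0555 [0.5113 0.1794 0.0584] [-0.03  2.83 17.18] 8.72
```

Run:
```python
from h import *
from plant import r, telemetry as t
p=lambda s:print(s,np.round(t.current_ee_pos(),4),np.round(t.current_wrist_force(),2),round(t.current_t(),2))
x0,y0=.5085,.1785
for d in (.01,.025,.05,.075,.095,.105,.112,.117,.121,.124,.127,.130,.133,.136,.139,.142):
    r.move_l([x0+d,y0+.02*d,.0563],vel=.04); p(d)
    f=t.current_wrist_force()
    if f[0]<-11 or f[2]<6 or f[2]>25: print("stop"); break
```

```text
0.01 [0.5215 0.1796 0.0586] [ 0.54  1.63 12.88] 9.12
0.025 [0.5365 0.1798 0.0587] [ 0.63  0.33 12.42] 9.65
0.05 [0.5611 0.18   0.0587] [ 1.12 -0.23 11.33] 10.43
0.075 [0.5859 0.1803 0.0587] [ 1.1  -0.13 11.74] 11.2
0.095 [0.606  0.1805 0.0587] [ 1.43 -0.85 11.  ] 11.85
0.105 [0.6162 0.1806 0.0587] [ 1.2  -0.52 11.38] 12.25
0.112 [0.6231 0.1807 0.0587] [ 1.18  0.2  11.32] 12.57
0.117 [0.6276 0.1808 0.0587] [-0.99  0.75 11.05] 12.85
0.121 [0.6281 0.1807 0.0585] [-6.2  -0.38 15.21] 13.1
0.124 [0.6285 0.1807 0.0584] [-9.65 -1.46 18.53] 13.35
0.127 [0.6288 0.1807 0.0583] [-13.5   -0.87  21.74] 13.6
stop
```

Run:
```python
from h import *
from plant import r, models, telemetry as t
a=vision.snapshot("scene"); b=vision.snapshot("top")
for c in("top","scene"): print([(d["at"],d["score"]) for d in models.mark_of("straightedge_mid",c)][:2])
a=a[180:350,220:460]; b=b[130:280,180:380]
cv2.imwrite("pics/c2.png",np.hstack([cv2.resize(a,(400,283)),cv2.resize(b,(377,283))])[:,:,::-1])
print(t.current_wrist_force())
```

```text
[([0.6216, -0.006, 0.0257], 0.7)]
[([0.6227, -0.0106, 0.0286], 0.56)]
[-13.83134687  -0.91081086  21.45459943]
```

View pics/c2.png

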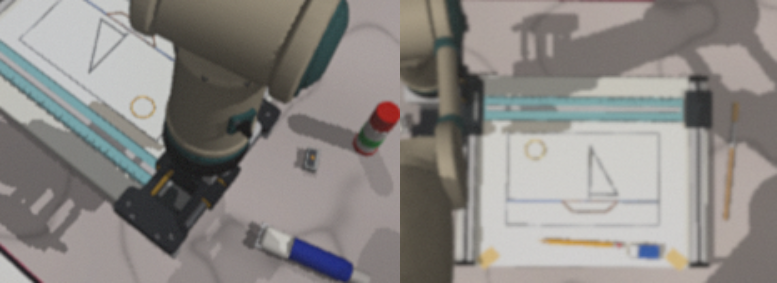

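The straightedge has reached the far end: its bar midpoint moved from x≈0.503 to 0.622, and the loose things look undisturbed. I'll ease the preload a little, then lift straight up.

Run:
```python
from h import *
from plant import r, models, telemetry as t
p=lambda s:print(s,np.round(t.current_ee_pos(),4),np.round(t.current_wrist_force(),2),round(t.current_t(),2))
y=.1809
r.move_l([.6315,y,.0563],vel=.02); r.hold(.15); p("ease")
for z in (.060,.063,.066,.072): r.move_l([.6305,y,z],vel=.02); p(z)
r.move_l([.6300,y,.16],vel=.1)
r.move_to([.35,-.2,.25],[0,1,0,0]); p("away")
for c in("top","scene"):
    im=vision.snapshot(c); cv2.imwrite(f"pics/{c}3.png",im[:,:,::-1])
    print(button(c,im),[(d["at"],d["score"]) for d in models.mark_of("straightedge_mid",c)][:1],[(d["at"],d["score"]) for d in models.mark_of("rail_end_stop",c)][:2])
a=cv2.imread("pics/scene3.png")[200:350,260:460]; b=cv2.imread("pics/top3.png")[150:280,180:370]
cv2.imwrite("pics/c3.png",np.hstack([cv2.resize(a,(400,300)),cv2.resize(b,(400,300))]))
```

```text
ease [0.6283 0.1807 0.0584] [-7.91 -0.7  18.14] 14.3
0.06 [0.6281 0.1804 0.0602] [-3.75  0.36  5.93] 14.64
0.063 [0.6301 0.1808 0.0629] [-2.38 -0.85  3.57] 14.94
0.066 [0.6311 0.1811 0.0659] [ 0.03 -0.51  0.28] 15.24
0.072 [0.6307 0.1809 0.0722] [ 0.52 -0.03 -0.34] 15.69
away [ 0.3506 -0.1998  0.2499] [-1.04  0.32  0.12] 18.48
[(array([0.6181, 0.1776, 0.038 ]), np.int32(46))] [([0.62, -0.0053, 0.0284], 0.73)] [([0.6627, 0.1632, 0.0279], 0.94)]
[(array([0.6186, 0.1804, 0.038 ]), np.int32(116))] [([0.6224, -0.0108, 0.0323], 0.94)] [([0.6618, 0.1617, 0.032], 0.93)]
```

View pics/c3.png

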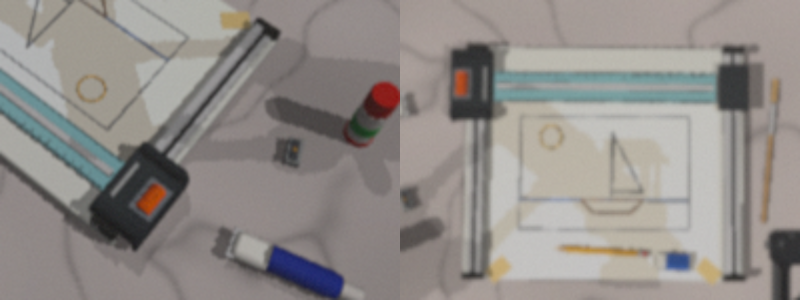

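```bash
python3 -c "
from plant import r
r.sign_off()"
```

```text
the job is handed in; nothing more can be done
```

The straightedge is parked at the far end of the board with its lock button up, and I handed the job in at about 18.5 s of the 37 s allowed. The sign-off gives no verdict, so this rests on my own checks.

**What I did:** I pressed the button with closed fingertips until it stopped moving, with the fingertips about 34 mm above the table and the force rising past 12 N. I held it down with about 11–12 N while pushing the head roughly 120 mm. I kept pushing until the end stop pushed back with about 13 N and the head stopped moving. I then eased off, lifted straight up and moved the arm away.

**Last checks:**
- **Position:** the button's centre is 43–44 mm short of the stop in the pictures, against 42 mm nominal. That is within measurement error, but too coarse to confirm the 2 mm limit. The firm contact at the stop is the better evidence. The bar's midpoint moved from x ≈ 0.503 to 0.621 m.
- **Lock button:** the force on the button fell to zero only once the fingertips were about 41 mm above the table. Both pictures show the button clear, but they can't measure its height to a millimetre.
- **Loose things:** the pencil, eraser, sharpener, paint tube, glue stick and brush look undisturbed. I judged this by eye and did not re-measure them.

The two cameras differed by about 3–5 mm sideways on the button and the bar, which did not affect the job.

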